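# Shut the damp box and shoot its bolt

## Robot

A 6-joint arm with a two-finger parallel gripper is mounted at the origin on the work surface. World frame = base frame: x ahead of the robot, y to its left, z up, the work surface at z = 0. Lengths are in m, angles in rad, forces in N, time in s.
With the tool pointing down it reaches from about 0.35 to 0.85 m from the base axis. Payload 8.1 kg.
Tool frame: the origin (TCP) lies at the very end of the fingers, on their centre line; the grasp point (between the pads) lies 19 mm behind it (env.tcp_to_grasp is the distance from the TCP to the grasp point, in m); z points along the fingers, y is the line along which they close (so a half turn about z gives the same grasp; the last joint's range is limited). The gripper opens to 93 mm and grips with 3 to 60 N. Pads are 15 mm wide; open, the fingers measure 128 mm over their backs; the gripper's body (75 mm by 188 mm) begins 65 mm behind the grasp point.
Start: joints at [1.255, 0.13, 1.488, -0, 1.523, -0.085], TCP at [0.137, 0.584, 0.219] pointing down, gripper open.
Joint ranges: [-2.96, 2.96], [-0.89, 2.26], [0.02, 2.5], [-1.34, 4.48], [0, 2.73], [-2.66, 2.66]. Speed limits (rad/s): [2.39, 2.39, 2.79, 3.14, 3.14, 3.14].

## Interface

Orientations are given as a unit quaternion [w, x, y, z].
In Python, from cell import env, cams gives the robot as it stands. The module is installed in compiled form; this text tells all that it offers.
- The arm moves only by the shell command python3 -m inch 'ROWS' [FORCE]. ROWS is a JSON object of lists of equal length, an entry for each row: "rot": the turn, a rotation vector about the tool's x, y, z in degrees, a list of three; "offset": the shift along the tool's x, y, z in m, a list of three; "hand": the closure, from 0 (fully open) to 1 (shut). In form: {"rot": [[wx, wy, wz], ...], "offset": [[x, y, z], ...], "hand": [hand, ...]}. A call has 1 to 20 rows; each row shifts and turns the commanded pose from where the row before left it, along the tool's axes as they then stand; what a row does not reach is not made up. A row lasts 1/8 s, in which the tool goes at most 62.5 mm and 10.7 degrees, less where a joint would pass 70% of its speed; a pose out of reach is approached as far as the arm can. A call is refused whole if a number of a shift passes 0.0625 or a number of a turn 10.7, either way. A call with a gripper value outside its range is refused whole. The fingers move at their own pace and stop on an object; FORCE is the grip in N (left out, the last holds). Time passes only in rows, so rows that do not move let the fingers close. It gives the time, the measured TCP pose, the force, the opening and the grip force at its end, in the units of the state.
- env.get_state(): the state, without advancing time (a new reading comes with each control period).
- cams.capture(name): name is "scene" or "top" or "wrist"; returns a dict with "color" (384x512x3 uint8, blue, green, red), "K" (3x3 intrinsics, pixels), "origin" and "orientation" of the camera in the world. Camera axes: x right, y down, z forward; pixel columns grow to the right and rows downward; lengths in m; the calibration is good to about 2 mm. A picture is of the moment at which its call begins. There is no depth.
- env.hand_in(): hands the job in; it is judged then, once.
The state is a dict: "t": time; "joint_pos": joint angles; "joint_vel": joint speeds; "joint_efforts": joint torques, N m; "eef_pos": TCP position; "tcp_rot": TCP orientation; "ft_force": force on the tool from outside, world axes, zero at the start; "ft_torque": the same for the moment, N m; "gripper_width": opening from 0.0 (shut) to 1.0 (fully open); "grip_force": force on a finger pad.
Only numpy, scipy, OpenCV 4.12 (cv2) and the standard library are available. Lean on these libraries where they do the work, as an engineer would, in place of code of your own. Each camera call takes 0.05 s, during which the arm holds its last target. There are 200 camera calls.

## Task

Close the blue lid of the white damp box, then take the bolt's red knob, press the lid down on its springy seal just far enough for the bolt to line up with the keeper, slide the bolt all the way home and let go, so that the lid stays locked. The keeper's exact height must be found by feel: do not ram the bolt against the keeper and do not crush the seal. Leave the pots and tools around and inside the box where they are.

Things in the scene. Friction and masses are not known exactly. Their poses are not given: they have to be found in the camera images.
- damp_box: White open box, fixed to the table, 240 mm in its own x, 300 mm in its own y, 120 mm high (z), walls 10 mm. Origin: centre of its underside. The lid is hinged on its +x (far) top edge; the bolt slides in its +y direction. It stands turned by up to 20 degrees either way.
- lid (a joint): Angle of the blue lid, rad; 0 = flat on the rim (hard stop). Hinge along the box's y through its point x = 120, z = 120 mm. Panel 245 mm from hinge to front edge, 300 wide, 12 thick, its underside on the hinge. The stiff hinge (0.55 N m) stays where it is left. Below about 0.075 the lid bears on the seal. The bolt's parts stand in a band 175 to 215 mm from the hinge, 25 mm high but for the knob.
- seal: Black springy seal strip on top of the box's front (-x) wall, 10 mm wide, 270 long, standing 18 mm above the rim. Origin: middle of its top face. It sinks under the lid: about 4 N to begin, then 0.8 N more for each mm. More than 18 N crushes it.
- bolt (a joint): How far the steel barrel bolt is shot, m: 0 fully drawn, 0.045 fully home (end stop). It slides in the box's +y direction with about 1.5 N of friction and stays where it is left.
- knob_foot (a point): On the bolt: centre of the foot of the red knob, on the flat top of the carriage (26 mm in x, 60 in y), 20 mm above the lid's top face, 195 mm from the hinge. The knob is a square post 14 x 14 mm (sides along the box's x and y), rising 34 mm from here. The strap ahead of it (+y), 25 mm high, is 75 mm away with the bolt drawn and 30 mm away with it home.
- bolt_tip (a point): Centre of the bolt's tip: steel rod 12 mm thick, its end flat with a 0.5 mm bevel. The rod's axis is 13 mm above the lid's face.
- keeper: Steel bracket on the box's +y side with the upright striker plate. Origin: centre of the bolt hole at the plate's lowest setting, 147.7 mm above the box's underside. Plate 10 mm thick in y (5 either side), hole 18 wide, 14.2 high. The true hole is anywhere from 0 to 10 mm above the origin. Lid resting on the seal: bolt 12 mm above it. Bolt drawn: tip 13 mm short of the plate. Over 18 N bends it.
- clay_bowl: terracotta bowl, 120 mm across, 60 high, standing inside the damp box; bystander. Origin: centre of its underside
- wood_rib: dark wooden potter's rib, 90 x 50 x 12 mm, lying in front of the box; bystander. Origin: centre of its underside
- brush: glaze brush lying beside the box; bystander
- glaze_jar: glass jar with blue cap, 56 mm across, 75 high, beside the box; bystander. Origin: centre of its underside
- glaze_tub: white round tub, 120 mm across, 130 high; bystander. Origin: centre of its underside
- painted_bowl: white bowl, 150 mm across, 75 high, standing on the blue banding wheel; bystander. Origin: centre of its underside

How it is judged:
By the outcome, as a careful person would: the job done as asked, in the order asked, and still so for the second after the job is handed in, with the robot touching nothing.
It also fails if it takes over 61 s, if anything falls off the work surface, if the arm or the gripper's body presses on something with over 40 N, if the wrist force passes 120 N, or if a joint passes its speed limit or range.

## Working session

There is one attempt and no reset: what is moved stays moved. The work goes in short steps, Python scripts to look and compute and a shell command to move; the robot and the scene stay as the last step left them, time stands still between calls to the robot, and variables do not carry over. Pictures are saved under pics/ and viewed, at most 10 in all, crops included, and the job is handed in when it is done.

```bash
mkdir -p pics; cat > h.py <<'E'
import numpy as np,cv2
from cell import env,cams
from scipy.spatial.transform import Rotation as R
def Rq(q): return R.from_quat([q[1],q[2],q[3],q[0]])
def cap(n,save=None):
    c=cams.capture(n)
    if save: cv2.imwrite('pics/'+save,c['color'])
    return c
def ray(c,uv):
    uv=np.atleast_2d(uv).astype(float); K=np.array(c['K'])
    d=np.c_[(uv[:,0]-K[0,2])/K[0,0],(uv[:,1]-K[1,2])/K[1,1],np.ones(len(uv))]
    return np.array(c['origin']),Rq(c['orientation']).apply(d)
def onz(c,uv,z):
    o,d=ray(c,uv); return o+d*((z-o[2])/d[:,2])[:,None]
def tri(c1,u1,c2,u2):
    o1,d1=ray(c1,u1);o2,d2=ray(c2,u2);d1=d1[0];d2=d2[0]
    s=np.linalg.lstsq(np.c_[d1,-d2],o2-o1,rcond=None)[0]
    a=o1+s[0]*d1;b=o2+s[1]*d2
    return (a+b)/2,np.linalg.norm(a-b)
def proj(c,p):
    q=Rq(c['orientation']).inv().apply(np.atleast_2d(p)-np.array(c['origin']));q=q@np.array(c['K']).T
    return q[:,:2]/q[:,2:]
E
python3 - <<'E'
from h import *
a=cap('scene');b=cap('top');cv2.imwrite('pics/s.png',a['color']);cv2.imwrite('pics/t.png',b['color'])
for c in (a,b):print(c['K'],c['origin'],c['orientation'])
s=env.get_state();print(s)
E
```

```text
[[457.92261077   0.         251.53102061]
 [  0.         457.92261077 193.6187151 ]
 [  0.           0.           1.        ]] [-0.51175498  0.27581049  1.71376212] [ 0.18067838 -0.58335546  0.75361595 -0.2431352 ]
[[491.65497168   0.         268.46593497]
 [  0.         491.65497168 188.84158793]
 [  0.           0.           1.        ]] [ 0.1980051  -0.01062148  1.85334717] [-0.07752047  0.70444043 -0.70137707  0.07631816]
{'t': 0.1, 'joint_pos': array([ 1.25459326e+00,  1.31087829e-01,  1.48913955e+00,  1.59250846e-05,
        1.52298411e+00, -8.54116268e-02]), 'joint_vel': array([ 0.00148859, -0.00136965, -0.00289831, -0.00057222,  0.00026069,
       -0.00051211]), 'joint_efforts': array([ 6.23226042e-04, -5.61350727e+01, -4.93087506e+01,  7.69230863e-02,
        2.93297460e-02, -7.54389976e-05]), 'eef_pos': array([0.13707389, 0.58362525, 0.21770796]), 'tcp_rot': array([-1.69240013e-04,  1.15140130e-01,  9.93348929e-01, -7.91565925e-04]), 'ft_force': array([ 0.83355704, -0.72599254, -0.73462641]), 'ft_torque': array([ 0.00855897, -0.00543841, -0.00239538]), 'grip_force': 0.0, 'gripper_width': 0.9983238961979192}
```

View pics/s.png

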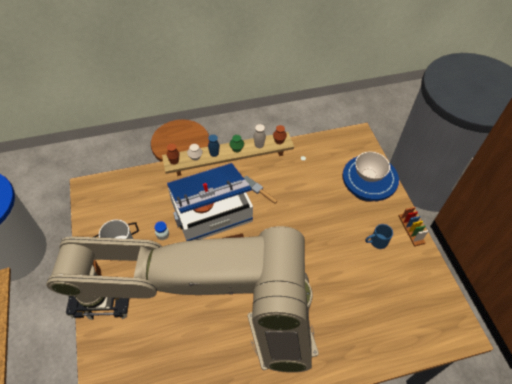

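View pics/t.png

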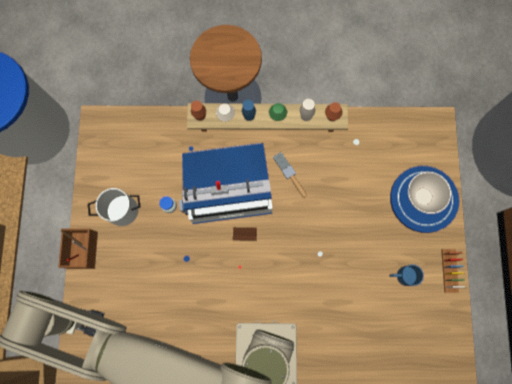

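The box stands at about (227,185) in the top view, with its lid partly open and the red knob at about (218,184). The jar is at (167,204) to its left and the rib at (245,234) in front. I'll enlarge both views.

```bash
python3 - <<'E'
import cv2,numpy as np
t=cv2.imread('pics/t.png')[130:250,150:310];s=cv2.imread('pics/s.png')[150:250,150:290]
t=cv2.resize(t,(800,600),interpolation=cv2.INTER_CUBIC)
cv2.imwrite('pics/tz.png',t)
cv2.imwrite('pics/sz.png',cv2.resize(s,(770,550),interpolation=cv2.INTER_CUBIC))
E
```

```text
(no output)
```

View pics/tz.png

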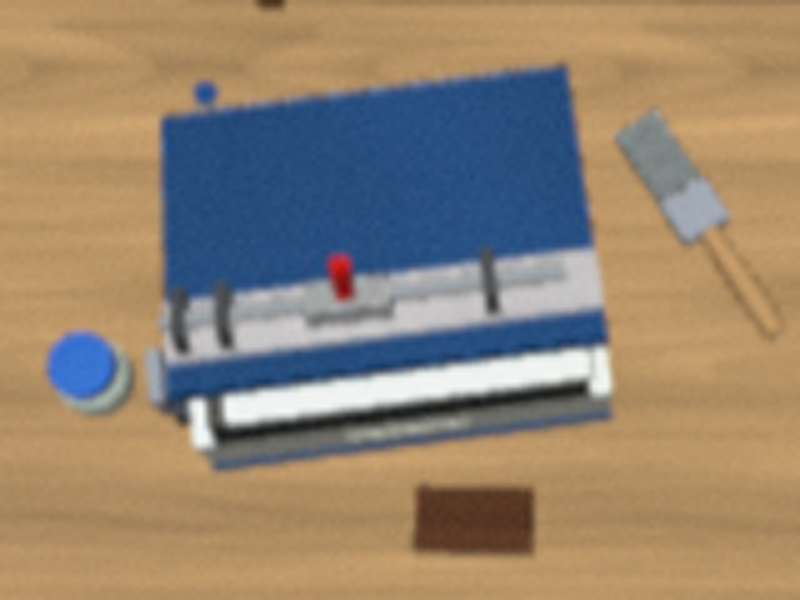

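View pics/sz.png

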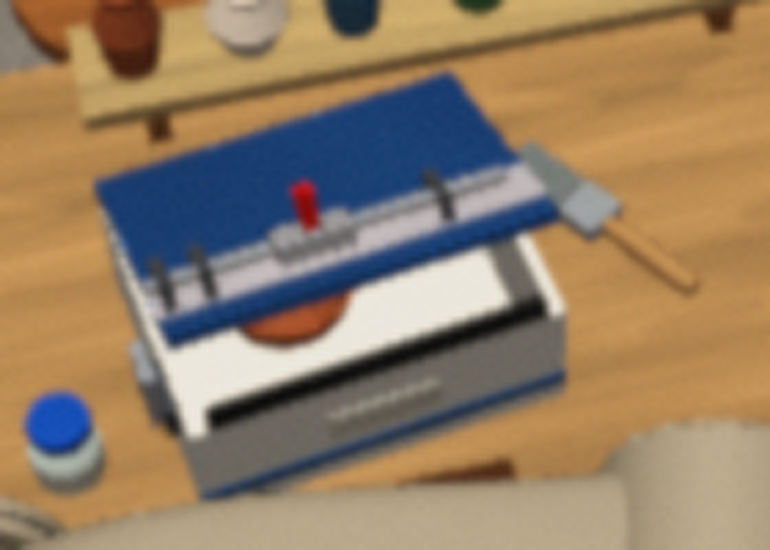

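The top-view crop shows the knob tip at about (338,258), its foot at (343,297), and the keeper at (155,378). The scene crop shows the knob from (303,185) to (310,226), the lid about 35° open, and the black seal along the front wall. I'll triangulate from these.

```bash
python3 - <<'E'
from h import *
a=cap('scene');b=cap('top')
T=lambda x,y:(150+(x+.5)/5-.5,130+(y+.5)/5-.5)
S=lambda x,y:(150+(x+.5)/5.5-.5,150+(y+.5)/5.5-.5)
P={'knobtip':((338,260),(303,187)),'knobfoot':((343,297),(310,226)),'hingeL':((163,118),(97,184)),'hingeR':((567,67),(450,72)),
'frontLtop':((167,374),(162,328)),'frontRbot':((607,340),(558,216)),'frontLbot':((169,397),(173,346)),'sealL':((215,430),(213,412)),'sealR':((590,392),(542,303)),'botL':((215,467),(203,496)),'botR':((610,415),(564,382))}
for k,(t,s) in P.items():
    p,e=tri(a,[S(*s)],b,[T(*t)]);print(k,p.round(4),round(e,4))
for k in('botL','botR'):print(k,onz(b,[T(*P[k][0])],0).round(4),onz(a,[S(*P[k][1])],0).round(4))
for k in('sealL','sealR'):print(k,onz(b,[T(*P[k][0])],.138).round(4),onz(a,[S(*P[k][1])],.138).round(4))
E
```

```text
knobtip [0.577  0.1647 0.2514] 0.0001
knobfoot [0.5568 0.1641 0.2298] 0.0023
hingeL [0.7135 0.3102 0.1247] 0.0013
hingeR [0.7535 0.0157 0.1268] 0.0035
frontLtop [0.5058 0.2829 0.2155] 0.0011
frontRbot [ 0.5305 -0.0147  0.2165] 0.0022
frontLbot [0.4893 0.2794 0.2158] 0.002
sealL [0.4806 0.2607 0.1328] 0.0016
sealR [ 5.102e-01 -5.000e-04  1.361e-01] 0.0076
botL [0.4699 0.2779 0.0333] 0.0036
botR [ 0.514  -0.0177  0.012 ] 0.0025
botL [[0.4743 0.2814 0.    ]] [[0.4902 0.2796 0.    ]]
botR [[ 0.5156 -0.0189  0.    ]] [[ 0.5218 -0.0186  0.    ]]
sealL [[0.48   0.2607 0.138 ]] [[0.4769 0.26   0.138 ]]
sealR [[ 0.5084 -0.0041  0.138 ]] [[0.5104 0.0033 0.138 ]]
```

```bash
python3 -m inch '{"rot":[[0,0,0],[0,0,0],[0,0,0],[0,0,0],[0,0,0],[0,0,0],[0,0,0],[0,0,0],[0,0,0],[0,0,0],[0,0,0],[0,0,0],[0,0,0],[0,0,0],[0,0,-7],[0,0,-7],[0,0,-7],[0,0,0]],"offset":[[0,0,-0.03],[-0.036,-0.0243,-0.01],[-0.036,-0.0243,-0.01],[-0.036,-0.0243,-0.01],[-0.036,-0.0243,-0.01],[-0.036,-0.0243,-0.01],[-0.036,-0.0243,-0.01],[-0.036,-0.0243,-0.01],[-0.036,-0.0243,-0.01],[-0.036,-0.0243,-0.01],[-0.036,-0.0243,-0.01],[-0.036,-0.0243,-0.01],[-0.036,-0.0243,0],[-0.036,-0.0243,0],[0,0,0],[0,0,0],[0,0,0],[0,0,0]],"hand":[0,0,0,0.5,1,1,1,1,1,1,1,1,1,1,1,1,1,1]}' 20
python3 - <<'E'
from h import *
c=cap('wrist','w1.png');print(c['K'],c['origin'],c['orientation'],env.get_state()['joint_pos'],env.get_state()['gripper_width'])
cv2.imwrite('pics/w1z.png',cv2.resize(c['color'],(800,600)))
E
```

```text
t: 2.45
eef_pos: [0.5205, 0.1695, 0.3584]
tcp_rot: [-0.0, -0.067, 0.998, -0.0]
ft_force: [0.6, 0.3, -0.1]
gripper_width: 0.003
grip_force: 0.0
[[300.46745463   0.         256.49785957]
 [  0.         300.46745463 192.7933738 ]
 [  0.           0.           1.        ]] [0.45068053 0.15915582 0.52404952] [0.08470737 0.65275576 0.74662547 0.09635859] [ 2.21131576e-01 -2.59047749e-02  1.39799198e+00  1.93505047e-06
  1.76979891e+00 -1.48270472e+00] 0.005603866758074483
```

View pics/w1z.png

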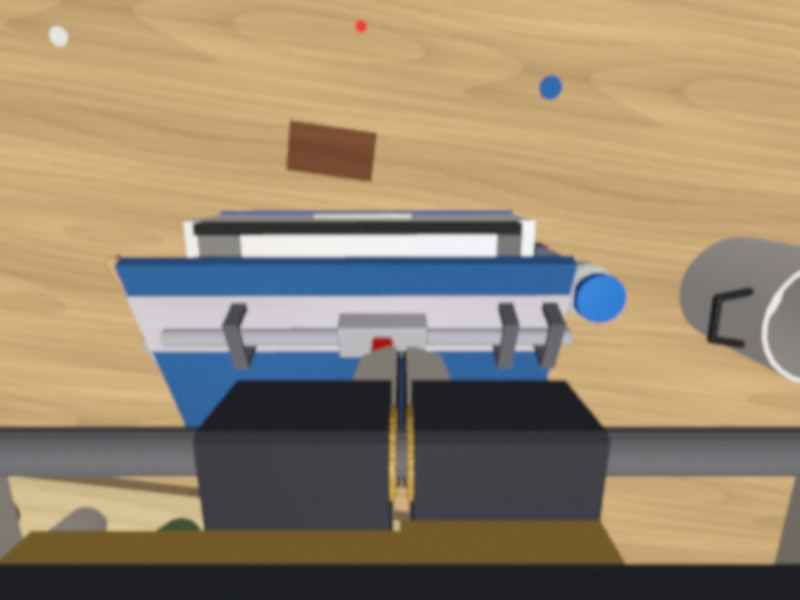

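The wrist view shows the lid's front edge level from (118,260) to (575,258), so the tool is aligned in yaw. The seal ends are at (193,228) and (521,228), and the knob shows red at (382,345).

```bash
python3 - <<'E'
from h import *
c=cap('wrist');b=cap('top');a=cap('scene')
W=lambda x,y:((x+.5)/1.5625-.5,(y+.5)/1.5625-.5)
T=lambda x,y:(150+(x+.5)/5-.5,130+(y+.5)/5-.5)
S=lambda x,y:(150+(x+.5)/5.5-.5,150+(y+.5)/5.5-.5)
yaw=np.radians(7.7);x=np.array([np.cos(yaw),np.sin(yaw)]);y=np.array([-x[1],x[0]])
L,Rr=onz(c,[W(193,224),W(521,224)],.138);print('seal',L,Rr,np.linalg.norm(L-Rr),np.degrees(np.arctan2((Rr-L)[0],-(Rr-L)[1])))
e=onz(c,[W(185,222),W(535,220)],.12);print('rim',e,np.linalg.norm(e[0]-e[1]))
d=onz(c,[W(185,222),W(535,220)],.12)
for n,w,t,s in [('frontR',(118,262),(607,340),(558,216)),('frontL',(575,259),(168,395),(173,346))]:
    print(n,tri(c,[W(*w)],b,[T(*t)]),tri(c,[W(*w)],a,[S(*s)]))
# knob lateral: front-face foot edge
print('knob',tri(c,[W(382,339)],b,[T(343,297)]),tri(c,[W(382,339)],a,[S(310,226)]))
for k,p in (('sealL',Rr),('sealR',L)):print(k,p[:2]@x,p[:2]@y)
print('rimy',e[:,:2]@y,e[:,:2]@x, 'hinge from top', np.array([[.7135,.3102],[.7535,.0157]])@x)
E
```

```text
seal [ 0.50900034 -0.00428806  0.138     ] [0.47378887 0.26072849 0.138     ] 0.26734549999559143 -172.4317124179654
rim [[ 0.51091982 -0.01871064  0.12      ]
 [ 0.46998426  0.27660217  0.12      ]] 0.2981365046321845
frontR (array([ 0.52788473, -0.01579074,  0.22349343]), np.float64(0.0016589008054809307)) (array([ 0.52535153, -0.01278817,  0.22643331]), np.float64(0.0026826617898913613))
frontL (array([0.48864864, 0.27999615, 0.21836138]), np.float64(0.004024228730889983)) (array([0.48644429, 0.27860578, 0.21966831]), np.float64(0.0003753444654462466))
knob (array([0.55473979, 0.16143308, 0.23240489]), np.float64(0.0032347114434440783)) (array([0.55380856, 0.16281929, 0.23370869]), np.float64(0.005396655146407985))
sealL 0.5044508270636608 0.19489638760431438
sealR 0.5038362496633368 -0.07244840599098233
rimy [-0.08699812  0.21113671] [0.50380599 0.50280738] hinge from top [0.74862903 0.74880942]
```

```bash
python3 -m inch '{"rot":[[0,0,0],[0,0,0],[0,0,0],[0,0,0],[0,0,0],[0,0,0],[0,0,0],[0,0,0],[0,0,0],[0,0,0],[0,0,0]],"offset":[[0.002,0,0.04],[0,0,0.04],[0,0,0.03],[0,0,0.015],[0.002,0,0.008],[0.003,0,0.008],[0.003,0,0.008],[0.003,0,0.008],[0.003,0,0.008],[0.003,0,0.008],[0.002,0,0.008]],"hand":[1,1,1,1,1,1,1,1,1,1,1]}'
python3 - <<'E'
from h import *
cap('wrist','w2.png');c=cap('top','t2.png')
cv2.imwrite('pics/w2c.png',cv2.resize(np.hstack([cv2.imread('pics/w2.png')[100:300,60:400],c['color'][100:300,120:320]]),None,fx=1.45,fy=1.45))
E
```

```text
t: 4.03
eef_pos: [0.4995, 0.1666, 0.1771]
tcp_rot: [-0.0, -0.068, 0.998, 0.0]
ft_force: [-0.0, 0.1, 0.5]
gripper_width: 0.007
grip_force: 0.3
```

View pics/w2c.png

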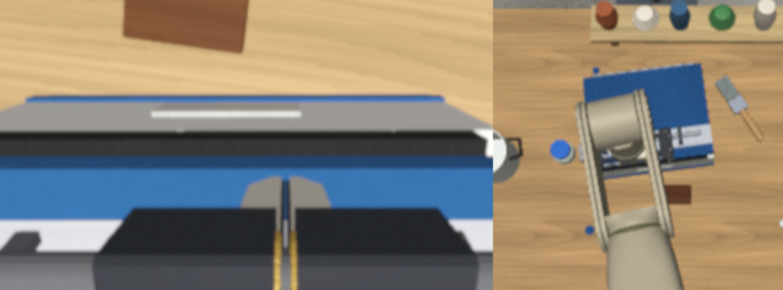

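The wrist view shows the fingertips on the blue strip in front of the bolt, and the lid is now low over the seal. I'll continue down gently.

```bash
python3 -m inch '{"rot":[[0,0,0],[0,0,0],[0,0,0],[0,0,0]],"offset":[[0,0,0.006],[0,0,0.006],[0,0,0.006],[0,0,0.005]],"hand":[1,1,1,1]}'; python3 -m inch '{"rot":[[0,0,0],[0,0,0]],"offset":[[0,0,0.003],[0,0,0.002]],"hand":[1,1]}'
```

```text
t: 4.62
eef_pos: [0.4997, 0.1666, 0.1541]
tcp_rot: [-0.0, -0.068, 0.998, -0.0]
ft_force: [-0.5, 1.3, -0.0]
gripper_width: 0.003
grip_force: 0.3
t: 4.88
eef_pos: [0.4996, 0.1667, 0.1497]
tcp_rot: [-0.0, -0.068, 0.998, -0.0]
ft_force: [-3.3, -1.3, 6.0]
gripper_width: 0.007
grip_force: 2.5
```

```bash
python3 -m inch '{"rot":[[0,0,0],[0,0,0],[0,0,0],[0,0,0],[0,0,0],[0,0,0],[0,0,0]],"offset":[[0,0,0.001],[0,0,-0.02],[0,0,-0.04],[0,0,-0.04],[-0.017,-0.006,0],[-0.016,-0.006,0],[0,0,0]],"hand":[1,1,1,0.5,0,0,0]}'
python3 - <<'E'
from h import *
c=cap('wrist','w3.png');b=cap('top','t3.png');print(c['origin'],c['orientation'])
s=cap('scene','s3.png')
for n,k in(('w',c),('t',b),('s',s)):
    h=cv2.cvtColor(k['color'],cv2.COLOR_BGR2HSV)
    m=cv2.inRange(h,(0,170,90),(4,255,255))|cv2.inRange(h,(175,170,90),(180,255,255))
    _,_,st,ce=cv2.connectedComponentsWithStats(m);print(n,[(list(map(int,q)),p.round(1)) for q,p in zip(st[1:],ce[1:]) if q[4]>5])
cv2.imwrite('pics/w3c.png',cv2.resize(c['color'],(800,600)))
E
```

```text
t: 5.75
eef_pos: [0.5346, 0.159, 0.2484]
tcp_rot: [-0.0, -0.067, 0.998, -0.0]
ft_force: [0.1, 0.2, -0.5]
gripper_width: 0.387
grip_force: 0.0
[0.46474025 0.14866499 0.41403065] [0.08484779 0.65269195 0.74664776 0.09649452]
w [([248, 194, 17, 27, 408], array([255.6, 207.5]))]
t [([450, 259, 10, 2, 16], array([454.1, 259.4]))]
s [([207, 199, 3, 5, 11], array([208.3, 200.5])), ([408, 212, 9, 3, 19], array([411.5, 213.2]))]
```

View pics/w3c.png

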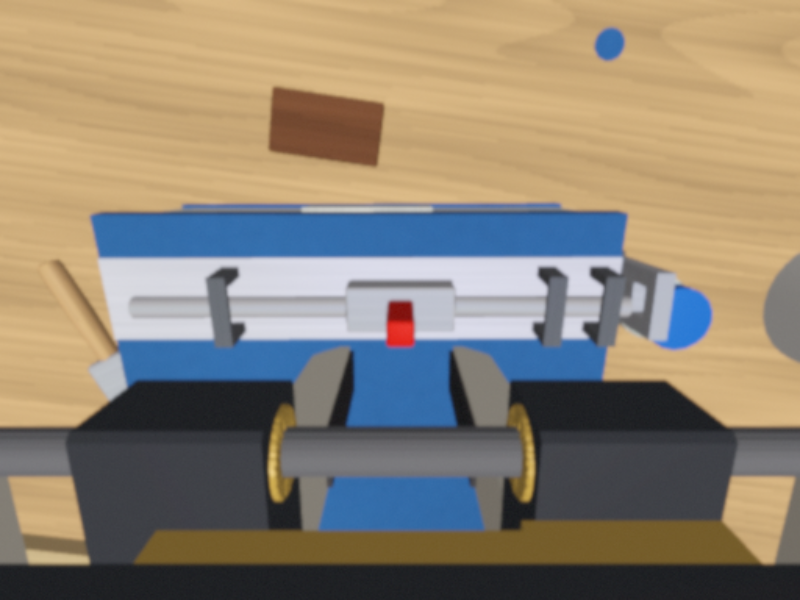

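The lid is now down on the seal. The knob's top face is centred at (400,333), the front of its foot is at (400,303), the bolt is drawn, and the keeper plate is at right near (650,300).

```bash
python3 - <<'E'
from h import *
c=cap('wrist');a=cap('scene');s=env.get_state();p=s['eef_pos']
W=lambda x,y:((x+.5)/1.5625-.5,(y+.5)/1.5625-.5)
Rt=Rq(s['tcp_rot'])
print(p,tri(c,[(255.6,207.5)],a,[(208.3,200.5)]))
for n,w,z in(('top',(400,333),.2005),('topfront',(400,320),.2005),('foot',(400,302),.1666),('lidR',(93,214),.151),('lidL',(626,213),.151)):
    q=onz(c,[W(*w)],z)[0];print(n,q.round(4),'tool',Rt.inv().apply(q-p).round(4))
E
```

```text
[0.53356333 0.15945028 0.24856268] (array([0.5348326 , 0.16021467, 0.19016968]), np.float64(0.0052934644138723595))
top [0.5349 0.158  0.2005] tool [-0.0012 -0.0016  0.0481]
topfront [0.5285 0.1572 0.2005] tool [ 0.0053 -0.0016  0.0481]
foot [0.5286 0.1571 0.1666] tool [ 0.0052 -0.0017  0.082 ]
lidR [ 0.5057 -0.0172  0.151 ] tool [ 0.0516 -0.1712  0.0976]
lidL [0.4656 0.2744 0.151 ] tool [0.0517 0.1231 0.0976]
```

```bash
python3 -m inch '{"rot":[[0,0,0],[0,0,0],[0,0,0],[0,0,0],[0,0,0],[0,0,0],[0,0,0]],"offset":[[-0.0015,-0.0015,0],[0,0,0],[0,0,0.02],[0,0,0.02],[0,0,0.02],[0,0,0.015],[0,0,0.004]],"hand":[0.45,0.45,0.45,0.45,0.45,0.45,0.45]}' 12; python3 -m inch '{"rot":[[0,0,0],[0,0,0],[0,0,0],[0,0,0],[0,0,0]],"offset":[[0,0,0],[0,0,0],[0,0,0],[0,0,0],[0,0,0]],"hand":[0.7,1,1,1,1]}' 12
```

```text
t: 6.88
eef_pos: [0.5348, 0.1578, 0.1677]
tcp_rot: [-0.001, -0.068, 0.998, -0.0]
ft_force: [-0.8, 0.0, -0.2]
gripper_width: 0.553
grip_force: 0.0
t: 7.5
eef_pos: [0.536, 0.1581, 0.1701]
tcp_rot: [0.0, -0.068, 0.998, 0.0]
ft_force: [0.2, 1.2, 1.4]
gripper_width: 0.15
grip_force: 12.0
```

```bash
python3 -m inch '{"rot":[[0,0,0],[0,0,0],[0,0,0]],"offset":[[0,0,0.001],[0,0,0],[0,0,0]],"hand":[1,1,1]}' 15;python3 -m inch '{"rot":[[0,0,0],[0,0,0],[0,0,0]],"offset":[[0,0,0.001],[0,0,0],[0,0,0]],"hand":[1,1,1]}';python3 -m inch '{"rot":[[0,0,0],[0,0,0],[0,0,0]],"offset":[[0,0,0.001],[0,0,0],[0,0,0]],"hand":[1,1,1]}';python3 -m inch '{"rot":[[0,0,0],[0,0,0],[0,0,0]],"offset":[[0,0,0.001],[0,0,0],[0,0,0]],"hand":[1,1,1]}'
```

```text
t: 7.88
eef_pos: [0.5359, 0.1581, 0.1695]
tcp_rot: [0.0, -0.068, 0.998, 0.0]
ft_force: [-3.1, -0.5, 5.7]
gripper_width: 0.148
grip_force: 15.0
t: 8.25
eef_pos: [0.5359, 0.158, 0.1689]
tcp_rot: [0.0, -0.068, 0.998, 0.0]
ft_force: [-5.0, -1.4, 8.1]
gripper_width: 0.149
grip_force: 15.0
t: 8.62
eef_pos: [0.5357, 0.158, 0.168]
tcp_rot: [0.0, -0.068, 0.998, 0.0]
ft_force: [-5.3, -1.6, 9.8]
gripper_width: 0.153
grip_force: 15.0
t: 9.0
eef_pos: [0.5356, 0.158, 0.1671]
tcp_rot: [0.0, -0.068, 0.998, 0.0]
ft_force: [-7.7, -0.7, 10.9]
gripper_width: 0.148
grip_force: 15.0
```

```bash
python3 -m inch '{"rot":[[0,0,0],[0,0,0],[0,0,0],[0,0,0],[0,0,0],[0,0,0]],"offset":[[0.0008,0.003,0],[0,0.003,0],[0,0.003,0],[0,0.001,0],[0,0.001,0],[0,0,0]],"hand":[1,1,1,1,1,1]}';python3 -m inch '{"rot":[[0,0,0],[0,0,0],[0,0,0]],"offset":[[0,0.001,0],[0,0.001,0],[0,0,0]],"hand":[1,1,1]}';python3 -m inch '{"rot":[[0,0,0],[0,0,0]],"offset":[[0,0.001,0],[0,0,0]],"hand":[1,1]}'
```

```text
t: 9.75
eef_pos: [0.5341, 0.1685, 0.1671]
tcp_rot: [0.001, -0.068, 0.998, -0.0]
ft_force: [-3.0, -3.4, 9.4]
gripper_width: 0.146
grip_force: 15.0
t: 10.12
eef_pos: [0.5341, 0.1686, 0.1672]
tcp_rot: [0.001, -0.067, 0.998, -0.002]
ft_force: [-1.9, -10.8, 9.7]
gripper_width: 0.146
grip_force: 15.0
t: 10.38
eef_pos: [0.5341, 0.1687, 0.1671]
tcp_rot: [0.001, -0.067, 0.998, -0.002]
ft_force: [-1.9, -14.8, 10.4]
gripper_width: 0.149
grip_force: 15.0
```

```bash
python3 -m inch '{"rot":[[0,0,0],[0,0,0],[0,0,0],[0,0,0],[0,0,0]],"offset":[[0,-0.004,0],[0,0,0],[0.0004,0,0.0015],[0,0.002,0],[0,0,0]],"hand":[1,1,1,1,1]}';python3 -m inch '{"rot":[[0,0,0],[0,0,0]],"offset":[[0,0.001,0],[0,0,0]],"hand":[1,1]}'
```

```text
t: 11.0
eef_pos: [0.5338, 0.1686, 0.166]
tcp_rot: [0.001, -0.068, 0.998, -0.001]
ft_force: [-3.3, -7.1, 10.2]
gripper_width: 0.148
grip_force: 15.0
t: 11.25
eef_pos: [0.5338, 0.1687, 0.166]
tcp_rot: [0.001, -0.067, 0.998, -0.002]
ft_force: [-2.6, -10.0, 11.9]
gripper_width: 0.146
grip_force: 15.0
```

```bash
python3 -m inch '{"rot":[[0,0,0],[0,0,0],[0,0,0],[0,0,0],[0,0,0]],"offset":[[0,-0.0035,0],[0,0,0],[0.0004,0,0.0015],[0,0.003,0],[0,0,0]],"hand":[1,1,1,1,1]}'
```

```text
t: 11.88
eef_pos: [0.5336, 0.1687, 0.1648]
tcp_rot: [0.001, -0.067, 0.998, -0.001]
ft_force: [-2.7, -8.2, 12.0]
gripper_width: 0.148
grip_force: 15.0
```

```bash
python3 -m inch '{"rot":[[0,0,0],[0,0,0],[0,0,0],[0,0,0],[0,0,0]],"offset":[[0,-0.003,0],[0,0,0],[0.0004,0,0.0015],[0,0.003,0],[0,0,0]],"hand":[1,1,1,1,1]}'
```

```text
t: 12.5
eef_pos: [0.5333, 0.169, 0.1636]
tcp_rot: [0.002, -0.068, 0.998, -0.001]
ft_force: [-3.8, -6.5, 12.8]
gripper_width: 0.147
grip_force: 15.0
```

```bash
python3 -m inch '{"rot":[[0,0,0],[0,0,0],[0,0,0],[0,0,0],[0,0,0]],"offset":[[0,-0.003,0],[0,0,0],[0.0004,0,0.0013],[0,0.003,0],[0,0,0]],"hand":[1,1,1,1,1]}'
```

```text
t: 13.12
eef_pos: [0.5329, 0.1704, 0.1624]
tcp_rot: [0.002, -0.068, 0.998, 0.0]
ft_force: [-3.8, 0.5, 12.5]
gripper_width: 0.15
grip_force: 15.0
```

```bash
python3 -m inch '{"rot":[[0,0,0],[0,0,0],[0,0,0],[0,0,0],[0,0,0]],"offset":[[0.0003,0,0.0008],[0,0.0015,0],[0,0.0015,0],[0,0.001,0],[0,0,0]],"hand":[1,1,1,1,1]}'
```

```text
t: 13.75
eef_pos: [0.5323, 0.1741, 0.162]
tcp_rot: [0.002, -0.068, 0.998, 0.0]
ft_force: [-3.9, -1.9, 14.1]
gripper_width: 0.146
grip_force: 15.0
```

```bash
python3 -m inch '{"rot":[[0,0,0],[0,0,0],[0,0,0],[0,0,0],[0,0,0]],"offset":[[0,0.002,0],[0,0.002,0],[0,0.002,0],[0,0.002,0],[0,0,0]],"hand":[1,1,1,1,1]}'; python3 -m inch '{"rot":[[0,0,0],[0,0,0],[0,0,0],[0,0,0],[0,0,0],[0,0,0]],"offset":[[0,0.002,0],[0,0.002,0],[0,0.002,0],[0,0.002,0],[0,0.002,0],[0,0,0]],"hand":[1,1,1,1,1,1]}'
```

```text
t: 14.38
eef_pos: [0.5312, 0.1822, 0.1619]
tcp_rot: [0.002, -0.068, 0.998, 0.0]
ft_force: [-3.2, -0.1, 14.3]
gripper_width: 0.151
grip_force: 15.0
t: 15.12
eef_pos: [0.5298, 0.1921, 0.1619]
tcp_rot: [0.002, -0.068, 0.998, 0.0]
ft_force: [-4.2, -0.4, 14.7]
gripper_width: 0.15
grip_force: 15.0
```

Now at 23.6 mm past the contact point, so about 8.4 mm remain.

```bash
python3 -m inch '{"rot":[[0,0,0],[0,0,0],[0,0,0],[0,0,0],[0,0,0]],"offset":[[0,0.002,0],[0,0.002,0],[0,0.002,0],[0,0.001,0],[0,0,0]],"hand":[1,1,1,1,1]}'; python3 -m inch '{"rot":[[0,0,0],[0,0,0],[0,0,0]],"offset":[[0,0.001,0],[0,0.001,0],[0,0,0]],"hand":[1,1,1]}'
```

```text
t: 15.75
eef_pos: [0.5289, 0.199, 0.1619]
tcp_rot: [0.002, -0.068, 0.998, 0.0]
ft_force: [-4.2, -1.5, 15.2]
gripper_width: 0.15
grip_force: 15.0
t: 16.12
eef_pos: [0.5287, 0.2001, 0.1619]
tcp_rot: [0.002, -0.068, 0.998, -0.0]
ft_force: [-3.5, -5.3, 14.1]
gripper_width: 0.148
grip_force: 15.0
```

```bash
python3 -m inch '{"rot":[[0,0,0],[0,0,0],[0,0,0]],"offset":[[0,0.001,0],[0,0,0],[0,0,0]],"hand":[1,1,1]}'; python3 -m inch '{"rot":[[0,0,0],[0,0,0],[0,0,0],[0,0,0],[0,0,0],[0,0,0]],"offset":[[0,0,-0.001],[0,0,0],[0,0,0],[0,-0.001,0],[0,0,0],[0,0,0]],"hand":[1,0.8,0.79,0.79,0.79,0.79]}'
```

```text
t: 16.5
eef_pos: [0.5287, 0.2002, 0.1619]
tcp_rot: [0.002, -0.067, 0.998, -0.001]
ft_force: [-3.8, -9.4, 15.8]
gripper_width: 0.154
grip_force: 15.0
t: 17.25
eef_pos: [0.527, 0.2007, 0.1598]
tcp_rot: [-0.0, -0.068, 0.998, -0.0]
ft_force: [0.6, -0.3, 1.0]
gripper_width: 0.208
grip_force: 0.1
```

```bash
python3 -m inch '{"rot":[[0,0,0],[0,0,0],[0,0,0]],"offset":[[0,0,-0.003],[0,0,-0.004],[0,0,0]],"hand":[0.79,0.79,0.79]}'; python3 -m inch '{"rot":[[0,0,0],[0,0,0],[0,0,0],[0,0,0],[0,0,0]],"offset":[[0,0,-0.02],[0,0,-0.03],[0,0,-0.03],[-0.003,-0.04,-0.02],[0,0,0]],"hand":[0.79,0.79,0.6,0,0]}'
python3 - <<'E'
from h import *
c=cap('wrist','w4.png');cv2.imwrite('pics/w4c.png',cv2.resize(c['color'],(800,600)))
E
```

```text
t: 17.62
eef_pos: [0.5276, 0.2008, 0.1677]
tcp_rot: [0.001, -0.068, 0.998, 0.0]
ft_force: [-0.2, 0.4, -0.3]
gripper_width: 0.212
grip_force: 0.0
t: 18.25
eef_pos: [0.5374, 0.1599, 0.271]
tcp_rot: [0.003, -0.067, 0.998, 0.0]
ft_force: [-0.3, -0.0, -0.9]
gripper_width: 0.486
grip_force: 0.0
```

View pics/w4c.png

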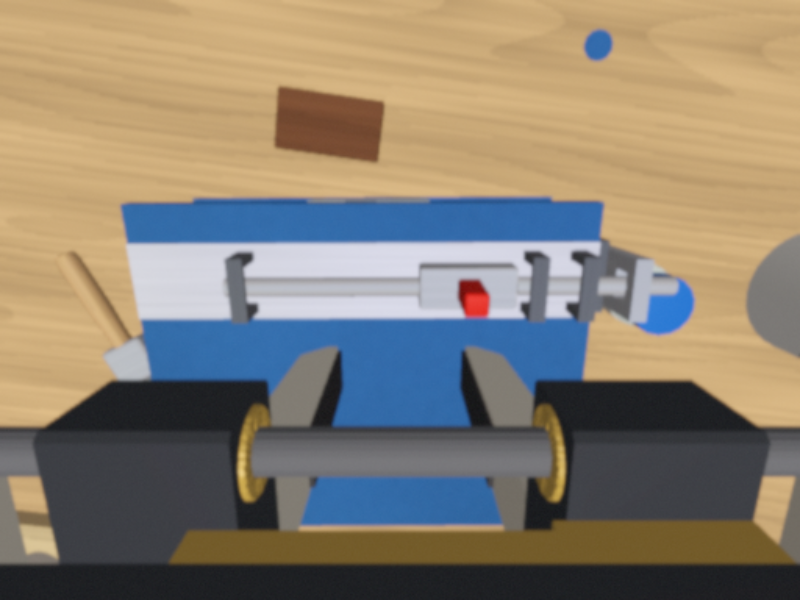

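The rod passes through the keeper plate, with its tip at about (678,286). I'll measure the bolt travel to make sure it is fully home.

```bash
python3 - <<'E'
from h import *
c=cap('wrist','w5.png')
o3=dict(K=c['K'],origin=[0.46474025,0.14866499,0.41403065],orientation=[0.08484779,0.65269195,0.74664776,0.09649452])
yaw=np.radians(7.75);Y=np.array([-np.sin(yaw),np.cos(yaw)])
for n,k,z in(('w3.png',o3,.1666),('w5.png',c,.1666-.007)):
    im=cv2.imread('pics/'+n);g=cv2.cvtColor(im,cv2.COLOR_BGR2GRAY).astype(float)
    h=cv2.cvtColor(im,cv2.COLOR_BGR2HSV);m=cv2.inRange(h,(0,150,60),(6,255,255))|cv2.inRange(h,(174,150,60),(180,255,255))
    _,_,st,_=cv2.connectedComponentsWithStats(m);b=max(st[1:],key=lambda q:q[4]);r0=b[1]
    row=m[r0+2];xs=np.where(row)[0];f=onz(k,[(xs.min(),r0+1),(xs.max(),r0+1)],z)[:,:2]@Y
    top=m[b[1]+b[3]-3];xt=np.where(top)[0];tp=onz(k,[(xt.min(),b[1]+b[3]-3),(xt.max(),b[1]+b[3]-3)],z+.034)[:,:2]@Y
    print(n,b,'foot Y',f.round(4),f.mean().round(4),'top',tp.round(4),tp.mean().round(4))
    r=r0-3;d=np.diff(g[r].copy());js=[j for j in np.where(abs(d)>18)[0] if b[0]-60<j<b[0]+190]
    print(r,[(int(j),int(d[j]),round(float(onz(k,[(j+.5,r)],z)[0,:2]@Y),4)) for j in js])
E
```

```text
w3.png [248 194  17  27 418] foot Y [0.078  0.0891] 0.0835 top [0.078 0.09 ] 0.084
191 [(348, -25, 0.1626), (349, -25, 0.1634), (384, -32, 0.1932), (411, -26, 0.2161), (412, -39, 0.217), (413, -23, 0.2178), (417, 35, 0.2212), (418, 33, 0.2221), (430, -30, 0.2323)]
w5.png [293 181  19  23 343] foot Y [0.1213 0.1325] 0.1269 top [0.1199 0.1308] 0.1254
178 [(338, -37, 0.1628), (339, -24, 0.1637), (349, 25, 0.1731), (350, 27, 0.174), (370, -37, 0.1927), (371, -30, 0.1936), (400, -28, 0.2207), (404, 34, 0.2245), (405, 37, 0.2254), (416, -28, 0.2357), (417, -23, 0.2366)]
```

```bash
python3 -m inch '{"rot":[[0,0,0],[0,0,0],[0,0,0],[0,0,0],[0,0,0],[0,0,0],[0,0,0],[0,0,0],[0,0,0],[0,0,0]],"offset":[[0.003,0.002,0],[0,0,0],[0,0,0],[0,0,0],[0,0,0.04],[0,0,0.04],[0,0,0.02],[0,0.004,0],[0,0.004,0],[0,0,0]],"hand":[1,1,1,1,1,1,1,1,1,1]}'; python3 -m inch '{"rot":[[0,0,0],[0,0,0],[0,0,0]],"offset":[[0,0.002,0],[0,0.002,0],[0,0,0]],"hand":[1,1,1]}'
```

```text
t: 19.6
eef_pos: [0.5324, 0.1717, 0.1691]
tcp_rot: [0.002, -0.068, 0.998, 0.0]
ft_force: [-0.7, -0.6, -0.6]
gripper_width: 0.005
grip_force: 0.0
t: 19.98
eef_pos: [0.5307, 0.1751, 0.1672]
tcp_rot: [0.0, -0.068, 0.998, 0.0]
ft_force: [0.4, 0.4, 0.5]
gripper_width: 0.004
grip_force: 0.0
```

```bash
for i in 1; do python3 -m inch '{"rot":[[0,0,0],[0,0,0],[0,0,0]],"offset":[[0,0.001,0],[0,0.001,0],[0,0,0]],"hand":[1,1,1]}'; done; python3 -m inch '{"rot":[[0,0,0],[0,0,0],[0,0,0]],"offset":[[0,0.001,0],[0,0.001,0],[0,0,0]],"hand":[1,1,1]}'
```

```text
t: 20.35
eef_pos: [0.5304, 0.177, 0.167]
tcp_rot: [-0.0, -0.068, 0.998, -0.0]
ft_force: [-0.6, -0.5, 0.4]
gripper_width: 0.001
grip_force: 0.0
t: 20.72
eef_pos: [0.5304, 0.1777, 0.1671]
tcp_rot: [0.0, -0.068, 0.998, -0.001]
ft_force: [-0.5, -5.9, 1.1]
gripper_width: 0.003
grip_force: 3.1
```

```bash
python3 -m inch '{"rot":[[0,0,0],[0,0,0],[0,0,0]],"offset":[[0,0.001,0],[0,0.0005,0],[0,0,0]],"hand":[1,1,1]}'; python3 -m inch '{"rot":[[0,0,0],[0,0,0]],"offset":[[0,0.001,0],[0,0,0]],"hand":[1,1]}'
```

```text
t: 21.1
eef_pos: [0.5304, 0.1779, 0.1672]
tcp_rot: [0.0, -0.067, 0.998, -0.002]
ft_force: [1.3, -11.4, 2.5]
gripper_width: 0.001
grip_force: 6.0
t: 21.35
eef_pos: [0.5304, 0.178, 0.1672]
tcp_rot: [0.0, -0.067, 0.998, -0.003]
ft_force: [1.4, -14.7, 3.4]
gripper_width: 0.006
grip_force: 8.0
```

The bolt doesn't move under 14.7 N, so it is solid against the end stop. I'll retreat and hand in.

```bash
python3 -m inch '{"rot":[[0,0,0],[0,0,0],[0,0,0],[0,0,0],[0,0,0],[0,0,0],[0,0,0]],"offset":[[0,-0.008,0],[0,-0.004,0],[0,0,-0.03],[0,0,-0.04],[0,0,-0.04],[0,0,0],[0,0,0]],"hand":[1,1,1,1,1,1,1]}'
python3 - <<'E'
from h import *
c=cap('wrist','w6.png');h=cv2.cvtColor(c['color'],cv2.COLOR_BGR2HSV);m=cv2.inRange(h,(0,150,60),(6,255,255))|cv2.inRange(h,(174,150,60),(180,255,255))
_,_,st,_=cv2.connectedComponentsWithStats(m);print(max(st[1:],key=lambda q:q[4]))
print(env.hand_in())
E
```

```text
t: 22.22
eef_pos: [0.5313, 0.1697, 0.2764]
tcp_rot: [-0.0, -0.068, 0.998, 0.0]
ft_force: [-1.0, -0.6, 0.4]
gripper_width: 0.005
grip_force: 0.0
[283 185  16  21 303]
the job is handed in; nothing more can be done
None
```

The lid is closed and the bolt is through the keeper, hard against its end stop, with the knob released. I handed the job in at 22 s with the arm clear, and the highest force I read on the bolt was about 15 N. The judged result isn't shown to me.

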